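# Hold the vial block home in the sample drawer's datum corner

## Robot

A 7-joint arm with a two-finger parallel gripper is mounted at the origin on the work surface. World frame = base frame: x ahead of the robot, y to its left, z up, the work surface at z = 0. Lengths are in m, angles in rad, forces in N, time in s.
With the tool pointing down it reaches from about 0.425 to 0.875 m from the base axis. Payload 4.7 kg.
Tool frame: the origin (TCP) lies at the very end of the fingers, on their centre line; the grasp point (between the pads) lies 19 mm behind it; z points along the fingers, x is the direction in which the jaws open and shut, and the axes are right-handed (so a half turn about z gives the same grasp; the last joint's range is limited). The gripper opens to 87 mm and grips with 3 to 60 N. Pads are 19 mm wide; open, the fingers measure 117 mm over their backs; the gripper's body (75 mm by 190 mm) begins 51 mm behind the grasp point.
Start: joints at [1.158, 0.321, -0.07, 1.45, 0.023, 1.371, -0.057], TCP at [0.269, -0.592, 0.223] pointing down, gripper open.
Joint ranges: [-2.86, 2.86], [-0.3, 2.09], [-1.38, 1.24], [0.06, 2.45], [-1.56, 4.7], [0.09, 2.05], [-2.69, 2.69]. Speed limits (rad/s): [2.57, 2.57, 3.14, 3.14, 3.14, 3.14, 3.14].

## Interface

Orientations are given as a unit quaternion [x, y, z, w].
In Python, from cell import telemetry, cams, env gives the robot as it stands.
- The arm moves only by the tool play_rows, never from a script. Its argument "targets" is a list that holds one entry, the list of rows, each a list of 4 numbers: the shift along the tool's x, y, z in mm, then the turn about the tool's z in degrees. A call has 1 to 20 rows; each row is the pose to reach, as a shift and turn from the pose commanded when the call began, along the tool's axes at that moment; what a row does not reach only later rows make up. A row lasts 1/10 s, in which the tool goes at most 50 mm and 8.59 degrees, less where a joint would pass 70% of its speed; a pose out of reach is approached as far as the arm can. A call with a gripper value outside its range is refused whole. "grip" is the closure, from 0 (fully open) to 1 (shut), set as the call begins (left out, the last holds). The fingers move at their own pace and stop on an object; "newtons" is the grip in N (left out, the last holds). Time passes only in rows, so rows that repeat a pose let the fingers close. It gives the time, the measured TCP pose, the force and the opening at its end, in the units of the state.
- telemetry.get_obs(): the state, without advancing time (a new reading comes with each control period).
- cams.read_camera(name): name is "scene" or "side" or "wrist"; returns a dict with "img" (384x512x3 uint8, red, green, blue), "depth" (384x512 float32, m along the optical axis (not along the pixel's ray), 0 where there is no reading), "intrinsics" (3x3 intrinsics, pixels), "distortion" ([k1, k2, p1, p2, k3] as OpenCV has them; the pictures are not rectified), "cam_to_world" (4x4, takes a point from camera to world coordinates); the wrist camera has in their place "T_tool_cam" (4x4, takes a point from camera to tool coordinates, whose origin is the TCP and whose axes are the tool frame's). Camera axes: x right, y up, looking along -z (the intrinsics and any distortion apply to the point x, -y, -z); pixel columns grow to the right and rows downward; lengths in m; the calibration is good to about 2 mm. A picture is of the moment at which its call begins: read the wrist's pose just before it.
- env.close_job(): hands the job in, once; it reports no verdict.
The state is a dict: "clock": time; "joint_positions": joint angles; "joint_velocities": joint speeds; "joint_torque": joint torques, N m; "position": TCP position; "eef_rot": TCP orientation; "ft_force": force on the tool from outside, world axes, zero at the start; "wrist_torque": the same for the moment, N m; "width": opening from 0.0 (shut) to 1.0 (fully open).
Only numpy, scipy, OpenCV 4.12 (cv2) and the standard library are available. Lean on these libraries where they do the work, as an engineer would, in place of code of your own. Each camera call takes 0.05 s, during which the arm holds its last target. There are 200 camera calls.

## Task

Put the aluminium vial block on the cold plate of the autosampler's sample drawer, red dot to red dot, and press it firmly into the corner so that it lies flat on the plate, flush against both dark fences at once, and hold it pressed there so I can tighten the clamps: finish still holding it against both fences, do not let go. Keep the block upright all the way, for its vials are full, and leave everything else on the bench where it is.

Things in the scene. Friction and masses are not known exactly. Their poses are not given: they have to be found in the camera images.
- block_grip (a point): Grip point of the vial block, a bright aluminium block (0.4 to 0.7 kg) standing on the bench: centre of its raised middle, which is 60 mm (its x) by 36 mm (y), stands centred on a wider flange and rises to 60 mm over the underside; vial caps 7 mm higher. Slides easily on the plate and fences. This point: 42 mm above the underside, 24 mm above the flange's top. z up. Grip across 36 or 60 mm.
- block_corner (a point): Bottom corner of the vial block's flange, on its underside, beside the red dot painted on the flange's top: the +x, +y corner, 50 mm along x and 38 mm along y from the block's middle. The flange is 100 mm (x) by 76 mm (y), 18 mm thick. Axes as block_grip.
- drawer: Autosampler's sample drawer, fixed: grey tub, white fascia towards the robot (-x), bare aluminium cold plate on top, 230 x 188 mm, its face 50 mm above the bench. Origin on the bench under its middle; x from fascia to back, y left, z up. Dark fences at the back and left form a corner, red dot just outside it. Block home: its middle at x +38, y +32 mm, its axes parallel to the drawer's.
- drawer_corner (a point): Point on the cold plate's face where the two fences' inner faces would meet: x +88, y +70 mm of the drawer, axes as the drawer's. The fences stop 12 mm short of it (relief gap). On the plate, swung clear: two toe clamps 36 mm high, each 52 x 20 mm, at drawer x -92, y +35 mm (long in y) and x +45, y -74 mm (long in x). The fascia rises 16 mm above the plate.
- end_fence: Fence at the back of the cold plate: a fixed dark bar along the drawer's y, 12 x 110 mm, 14 mm high. Origin at the middle of its foot; its inner face is 6 mm from there towards the fascia (-x) and spans y = -52 to +58 mm of the drawer.
- side_fence: Fence on the left of the cold plate: a fixed dark bar along the drawer's x, 90 x 12 mm, 14 mm high. Origin at the middle of its foot; its inner face is 6 mm from there towards the right (-y) and spans x = -14 to +76 mm of the drawer.
- solvent_bottle: Bystander, not to be disturbed: amber glass 1 litre solvent bottle with blue cap, 96 mm across, 205 mm tall. Origin under its middle.
- vial_tray: Bystander, not to be disturbed: white plastic storage tray with many small vials in it, 130 x 100 x 45 mm. Origin under its middle.
- driver: Bystander, not to be disturbed: red-handled screwdriver lying on the bench, 190 mm long, handle 30 mm thick.
- radio: Bystander, not to be disturbed: black hand-held radio standing in its charger, 70 mm wide, 180 mm tall with its aerial. Origin under its middle.
- beaker: Bystander, not to be disturbed: empty glass beaker, 72 mm across, 95 mm tall. Origin under its middle.
- wash_bottle: Bystander, not to be disturbed: white wash bottle with red cap and bent spout, 64 mm across, 186 mm tall. Origin under its middle.

How it is judged:
At the end, for the whole second after the job is handed in: Through the last second the fingers press the still vial block flat on the cold plate (within 2 mm, tilt under 0.03 rad), red-dot corner within 4 mm of the fences' corner, square within 0.03 rad, with over 1.5 N on each of the two fences and on the fingers (contact force between vial_block and end_fence above 1.5 N and contact force between vial_block and side_fence above 1.5 N and contact force between the fingers and vial_block above 1.5 N and horizontal distance between block_corner and drawer_corner below 0.004 m and angle between the x axis of block_grip and the x axis of drawer, either way round below 0.03 rad and z of block_corner in the frame of drawer between 0.047 and 0.052 m and angle between block_grip's own z axis and vertical below 0.03 rad and linear speed of vial_block below 0.01 m/s); the arm keeps its last pose, push and grip.
It fails at once if the vial block is tipped by more than 0.5 rad (angle between block_grip's own z axis and vertical above 0.5 rad).
It fails at once if a bystander is moved by more than 20 mm (distance of any of solvent_bottle, vial_tray, driver, radio, beaker, wash_bottle from where it was at the start of the episode above 0.02 m).
It also fails if it takes over 51 s, if anything falls off the work surface, if the arm or the gripper's body presses on something with over 40 N, if the wrist force passes 120 N, or if a joint passes its speed limit or range.

## Working session

There is one attempt and no reset: what is moved stays moved. The work goes in short steps, Python scripts to look and compute and a tool call to move; the robot and the scene stay as the last step left them, time stands still between calls to the robot, and variables do not carry over. Pictures are saved under pics/ and viewed, about 8 in all and at most 12, crops included, and the job is handed in when it is done.

Besides the shell and the picture viewer there is one more tool, called after ">>>" in YAML: its name, and indented under it one key for each argument. play_rows: Moves the arm, as the interface text tells. Its arguments: {"type":"object","properties":{"targets":{"type":"array","items":{"type":"array","items":{"type":"array","items":{"type":"number"}}}},"grip":{"type":"number"},"newtons":{"type":"number"}},"required":["targets"]}

```bash
ls; mkdir -p pics
cat > h.py <<'E'
import numpy as np, cv2
from cell import telemetry, cams, env
from scipy.spatial.transform import Rotation as R
def T_tool():
    o=telemetry.get_obs(); T=np.eye(4); T[:3,:3]=R.from_quat(o['eef_rot']).as_matrix(); T[:3,3]=o['position']; return T
def shot(name):
    T=T_tool(); c=cams.read_camera(name)
    c['T']=T@c['T_tool_cam'] if name=='wrist' else np.array(c['cam_to_world']); return c
def rays(c,uv):
    p=cv2.undistortPoints(np.float32(uv).reshape(-1,1,2),np.array(c['intrinsics']),np.array(c['distortion'])).reshape(-1,2)
    d=np.c_[p[:,0],-p[:,1],-np.ones(len(p))]
    return c['T'][:3,3], d@c['T'][:3,:3].T
def onplane(c,uv,z):
    o,d=rays(c,uv); return o+d*((z-o[2])/d[:,2])[:,None]
def bydepth(c,uv):
    uv=np.array(uv); o,d=rays(c,uv); return o+d*c['depth'][uv[:,1].astype(int),uv[:,0].astype(int)][:,None]
def save(c,n): cv2.imwrite('pics/'+n,c['img'][:,:,::-1])
def proj(c,P):
    P=np.atleast_2d(P); q=(P-c['T'][:3,3])@c['T'][:3,:3]
    return cv2.projectPoints(q*[1,-1,-1],np.zeros(3),np.zeros(3),np.array(c['intrinsics']),np.array(c['distortion']))[0].reshape(-1,2)
E
python3 - <<'E'
from h import *
import pickle
cs={n:shot(n) for n in('scene','side')}
pickle.dump(cs,open('cs.pkl','wb'))
cv2.imwrite('pics/a.png',np.hstack([cv2.resize(cs[n]['img'],(400,300)) for n in cs])[:,:,::-1])
save(cs['scene'],'scene0.png');save(cs['side'],'side0.png')
print(telemetry.get_obs())
for n in cs: print(cs[n]['T'].round(3))
E
```

```text
pics
{'clock': 0.1, 'joint_positions': array([ 1.15808748,  0.32173996, -0.07007549,  1.45153006,  0.02257774,
        1.37080027, -0.05689893]), 'joint_velocities': array([ 0.00086862, -0.00125933, -0.00025164, -0.00397451,  0.00161897,
       -0.00098073, -0.00050403]), 'joint_torque': array([-3.50431246e-04, -4.92570269e+01, -4.05869242e-01, -3.13403463e+01,
       -6.42362586e-02,  3.95007699e-02,  9.84261419e-05]), 'position': array([ 0.26883624, -0.59126631,  0.22158811]), 'eef_rot': array([ 8.40827234e-01, -5.41302917e-01, -7.30210318e-04, -4.26425667e-04]), 'ft_force': array([0.49616338, 0.27987488, 0.51931354]), 'wrist_torque': array([ 0.04956844, -0.02091384, -0.01049622]), 'width': 1.0014617632448268}
[[-0.621 -0.64   0.452  1.228]
 [ 0.784 -0.508  0.356  0.483]
 [ 0.002  0.576  0.817  1.157]
 [ 0.     0.     0.     1.   ]]
[[-0.802  0.367 -0.472  0.056]
 [-0.598 -0.485  0.638  0.806]
 [ 0.006  0.794  0.608  0.815]
 [ 0.     0.     0.     1.   ]]
```

View pics/scene0.png

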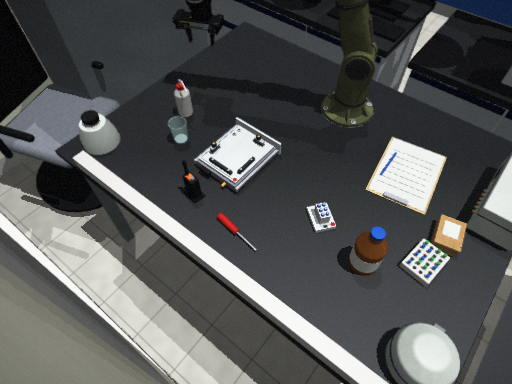

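View pics/side0.png

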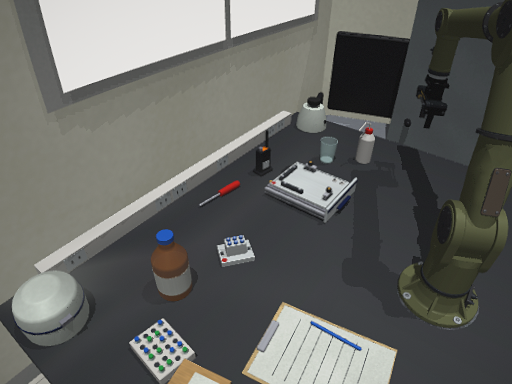

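Scene view: the drawer is at about (238,155), the block at (321,217), and the solvent bottle at (368,250). The radio, beaker and wash bottle stand around the drawer's far side. I'll enlarge the drawer and block in both views.

Run:
```python
from h import *
import pickle
cs=pickle.load(open('cs.pkl','rb'))
s,d=cs['scene'],cs['side']
def crop(c,x,y,w,h,W,H): return cv2.resize(c['img'][y:y+h,x:x+w],(W,H),interpolation=cv2.INTER_CUBIC)
top=np.hstack([crop(s,185,110,105,85,400,324),crop(d,255,150,105,85,400,324)])
bot=np.hstack([crop(s,295,190,55,37,400,269),crop(d,208,228,55,37,400,269)])
cv2.imwrite('pics/crop.png',np.vstack([top,bot])[:,:,::-1])
for n,c in cs.items():
    hsv=cv2.cvtColor(c['img'],cv2.COLOR_RGB2HSV)
    m=((hsv[...,0]<8)|(hsv[...,0]>172))&(hsv[...,1]>150)&(hsv[...,2]>90)
    k,l,st,ce=cv2.connectedComponentsWithStats(m.astype(np.uint8))
    for i in range(1,k): print(n,ce[i].round(1),st[i,4],bydepth(c,[ce[i]]).round(3))
for n,u in(('scene',[(238,155),(321,212),(368,250)]),('side',[(310,187),(236,243),(172,265)])): print(n,bydepth(cs[n],u).round(3))
```

```text
scene [179.1  85.8] 28 [[ 0.466 -0.539  0.152]]
scene [234.3 179.1] 9 [[ 0.636 -0.105  0.057]]
scene [227.3 222.7] 173 [[1.228 0.483 1.157]]
scene [332.5 223.8] 10 [[0.55  0.27  0.018]]
side [368.7 130.5] 36 [[ 0.458 -0.538  0.144]]
side [229.  187.1] 131 [[ 0.768 -0.012  0.026]]
side [273.  182.2] 4 [[ 0.636 -0.107  0.052]]
side [223.8 259.8] 12 [[0.556 0.268 0.015]]
scene [[ 0.535 -0.173  0.051]
 [ 0.56   0.222  0.061]
 [ 0.637  0.423  0.145]]
side [[ 0.513 -0.164  0.051]
 [ 0.54   0.229  0.065]
 [ 0.573  0.441  0.136]]
```

View pics/crop.png

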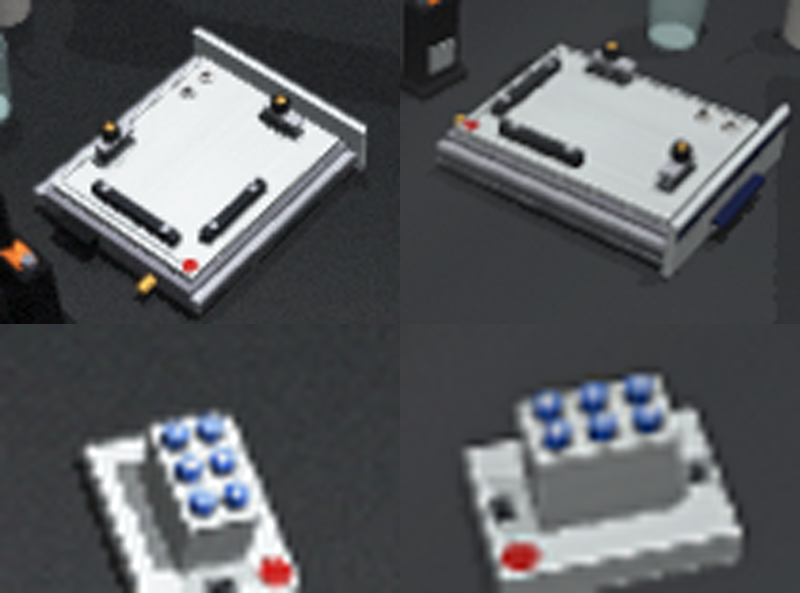

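Crops: each red dot sits where expected, outside the fences' corner on the drawer and on the block's flange corner. Next I'll compute rough poses and the tool shift to hover over the block.

```bash
cat >> h.py <<'E'
def rel(T,p,yaw=None):
    """tool-frame shift in mm to reach TCP p (world), and turn deg so tool x is along yaw (mod 180)"""
    s=(T[:3,:3].T@(np.array(p)-T[:3,3]))*1000
    x=np.degrees(np.arctan2(T[1,0],T[0,0])); t=None
    if yaw is not None: t=((x-np.degrees(yaw)+90)%180)-90   # tool z down: +turn lowers world yaw
    return s.round(1),t,x
E
python3 - <<'E'
from h import *
import pickle
cs=pickle.load(open('cs.pkl','rb')); s,d=cs['scene'],cs['side']
for n,c in cs.items():
    hsv=cv2.cvtColor(c['img'],cv2.COLOR_RGB2HSV)
    m=((hsv[...,0]>100)&(hsv[...,0]<130)&(hsv[...,1]>90)).astype(np.uint8)
    x,y=(300,195) if n=='scene' else (210,228)
    mm=np.zeros_like(m); mm[y:y+37,x:x+45]=m[y:y+37,x:x+45]
    v,u=np.nonzero(mm); P=onplane(c,np.c_[u,v],0.065); ctr=P.mean(0)
    print(n,len(u),ctr.round(4))
    dot=onplane(c,[(332.5,223.8)] if n=='scene' else [(223.8,259.8)],0.018)[0]
    w,V=np.linalg.eigh(np.cov(P[:,:2].T)); print('dot',dot.round(4),'axis deg',np.degrees(np.arctan2(V[1,1],V[0,1])),np.degrees(np.arctan2(*(dot-ctr)[1::-1])))
# fence ends from scene crop (scale 400/105, 324/85)
f=lambda x,y:(185+x*105/400,110+y*85/324)
g=lambda x,y:(255+(x-400)*105/400,150+y*85/324)
# drawer dot, fence top ends
print(onplane(s,[f(98,184),f(176,238),f(206,236),f(262,184)],.064).round(3)[:,:2],'end fence, side fence top mid')
print(onplane(d,[g(503,105),g(556,64),g(505,125),g(578,158)],.064).round(3)[:,:2])
for n,c,px in(('radio',s,(192,188)),('beaker',s,(179,130)),('wash',s,(184,103)),('bottle',s,(366,255))): print(n,bydepth(c,[px]).round(3))
T=T_tool(); print(rel(T,[.56,.225,.30]))
E
```

```text
scene 32 [0.5519 0.2208 0.065 ]
dot [0.55   0.2698 0.018 ] axis deg 61.00864997117191 92.16949581116853
side 57 [0.5514 0.2214 0.065 ]
dot [0.5549 0.2697 0.018 ] axis deg 47.83027503630201 85.88109455693497
[[ 0.62  -0.236]
 [ 0.623 -0.13 ]
 [ 0.603 -0.109]
 [ 0.519 -0.108]] end fence, side fence top mid
[[ 0.617 -0.137]
 [ 0.614 -0.231]
 [ 0.597 -0.11 ]
 [ 0.515 -0.107]]
radio [[ 0.77  -0.185  0.079]]
beaker [[ 0.603 -0.417  0.086]]
wash [[ 0.478 -0.515  0.082]]
bottle [[0.649 0.426 0.135]]
(array([-622.6, -603. ,  -77.4]), None, np.float64(-65.54478623557029))
```

>>> play_rows:
  targets:
    - [[0, 0, -40, 0], [-30, -30, -77, -2], [-65, -62, -77, -4], [-100, -95, -77, -6], [-135, -129, -77, -8], [-170, -162, -77, -10], [-205, -195, -77, -12], [-240, -229, -77, -14], [-275, -262, -77, -16], [-310, -296, -77, -18], [-345, -330, -77, -20], [-380, -363, -77, -22], [-415, -396, -77, -24], [-450, -430, -77, -26], [-485, -463, -77, -28], [-520, -497, -77, -29.5], [-555, -530, -77, -29.5], [-590, -563, -77, -29.5], [-622, -594, -77, -29.5], [-622, -594, -77, -29.5]]
  grip: 0

```text
clock: 2.1
position: [0.5509, 0.2278, 0.2979]
eef_rot: [0.952, -0.305, -0.003, -0.002]
ft_force: [-0.9, 0.5, 0.8]
width: 1.0
```

>>> play_rows:
  targets:
    - [[0, 0, 0, 0], [0, 0, 0, 0], [0, 0, 0, 0]]

```text
clock: 2.4
position: [0.5526, 0.2184, 0.2997]
eef_rot: [0.95, -0.311, 0.001, 0.001]
ft_force: [-0.3, -0.7, 0.2]
width: 1.004
```

Run:
```python
from h import *
import pickle
c=shot('wrist'); pickle.dump(c,open('w1.pkl','wb')); save(c,'w1.png'); print(c['T'].round(3)); print(proj(c,[[.552,.221,.06]]))
```

```text
[[ 0.807  0.568  0.163  0.597]
 [-0.591  0.774  0.228  0.281]
 [ 0.004 -0.28   0.96   0.462]
 [ 0.     0.     0.     1.   ]]
[[250.45410809 159.4190769 ]]
```

View pics/w1.png

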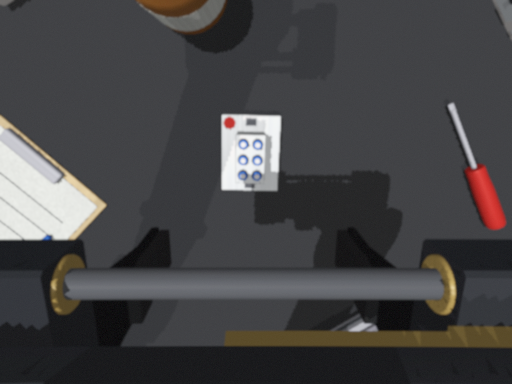

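Wrist view: block flange is about (221–281, 114–191), with the red dot at (230,123) and the block nearly square to the jaws. I'll fit it.

Run:
```python
from h import *
import pickle
c=pickle.load(open('w1.pkl','rb'))
hsv=cv2.cvtColor(c['img'],cv2.COLOR_RGB2HSV); m=np.zeros((384,512),np.uint8)
m[105:200,212:290]=((hsv[...,2]>110))[105:200,212:290]
ct=max(cv2.findContours(m,0,2)[0],key=cv2.contourArea)
q=cv2.approxPolyDP(ct,6,True).reshape(-1,2); print(q.tolist())
P=onplane(c,ct.reshape(-1,2),.018)[:,:2]
r=cv2.minAreaRect(np.float32(P*1000)); print(r)
r=(m>0)&((hsv[...,0]<8)|(hsv[...,0]>172))&(hsv[...,1]>150); v,u=np.nonzero(r)
print('dot',onplane(c,[(u.mean(),v.mean())],.018))
T=T_tool()
b=((hsv[...,0]>100)&(hsv[...,0]<130)&(hsv[...,1]>90)&(m>=0)); b[:105]=0;b[200:]=0;b[:,:212]=0;b[:,290:]=0
v,u=np.nonzero(b);print('caps',onplane(c,[(u.mean(),v.mean())],.065))
print(T[:3,3],rel(T,[.552,.221,.023],np.radians(-36)))
```

```text
[[222, 114], [221, 189], [276, 190], [281, 116]]
((551.6941528320312, 220.97645568847656), (103.4122085571289, 78.07231903076172), 52.240936279296875)
dot [[0.55368385 0.27039263 0.018     ]]
caps [[0.55240962 0.22271163 0.065     ]]
[0.55256936 0.21846139 0.29980825] (array([ -2.4,  -1.9, 276.8]), np.float64(-0.2109585781968235), np.float64(-36.21095857819683))
```

>>> play_rows:
  targets:
    - [[-3, -2.5, 20, 1.5], [-3, -2.5, 55, 1.5], [-3, -2.5, 90, 1.5], [-3, -2.5, 125, 1.5], [-3, -2.5, 160, 1.5], [-3, -2.5, 195, 1.5], [-3, -2.5, 225, 1.5], [-3, -2.5, 250, 1.5], [-3, -2.5, 265, 1.5], [-3, -2.5, 272, 1.5], [-3, -2.5, 275, 1.5], [-3, -2.5, 275, 1.5], [-3, -2.5, 275, 1.5]]
  grip: 0

```text
clock: 3.75
position: [0.5522, 0.2245, 0.0258]
eef_rot: [0.947, -0.322, 0.001, -0.001]
ft_force: [-0.5, 0.3, 0.2]
width: 1.002
```

>>> play_rows:
  targets:
    - [[0, 0, 0, 0], [0, 0, 0, 0], [0, 0, 0, 0], [0, 0, 0, 0], [0, 0, 0, 0], [0, 0, 0, 0], [0, 0, 0, 0], [0, 0, 0, 0], [0, 0, 0, 0], [0, 0, 0, 0]]
  grip: 1
  newtons: 40

```text
clock: 4.75
position: [0.5515, 0.224, 0.0245]
eef_rot: [0.947, -0.322, 0.0, 0.0]
ft_force: [0.8, -0.6, -0.8]
width: 0.408
```

Gripped: opening 0.408 × 87 ≈ 35.5 mm. Now I'll lift gently and carry it over the drawer, turning to the drawer's yaw.

>>> play_rows:
  targets:
    - [[0, 0, -4, 0], [0, 0, -14, 0], [0, 0, -30, 0], [0, 0, -50, 0], [0, 0, -70, 0], [0, 0, -92, 0], [0, 0, -114, 0], [0, 0, -136, 0], [0, 0, -155, 0], [0, 0, -168, 0], [0, 0, -174, 0], [0, 0, -176, 0], [0, 0, -176, 0]]

```text
clock: 6.05
position: [0.551, 0.224, 0.2001]
eef_rot: [0.947, -0.322, -0.0, 0.0]
ft_force: [-0.2, -0.3, -3.7]
width: 0.408
```

>>> play_rows:
  targets:
    - [[4, 6, 0, 1], [12, 17, 0, 3], [23, 34, 0, 6], [37, 54, 0, 9], [51, 74, 0, 12], [65, 94, 0, 15.5], [79, 115, 0, 19], [93, 135, 0, 22], [107, 155, 0, 25], [121, 176, 0, 28], [135, 196, 0, 31], [149, 216, 0, 34], [163, 237, 0, 37], [177, 257, 0, 40], [191, 277, 0, 43], [205, 298, 0, 46.5], [217, 315, 0, 49.5], [225, 327, 0, 51.5], [230, 334, 0, 52.4], [232, 337, 0, 52.4]]

```text
clock: 8.05
position: [0.5299, -0.185, 0.2004]
eef_rot: [0.707, -0.707, -0.0, -0.0]
ft_force: [-0.1, 0.1, -4.7]
width: 0.412
```

>>> play_rows:
  targets:
    - [[0, 0, 0, 0], [0, 0, 0, 0], [0, 0, 0, 0], [0, 0, 0, 0]]

```text
clock: 8.45
position: [0.5301, -0.1836, 0.2006]
eef_rot: [0.708, -0.706, 0.0, -0.0]
ft_force: [-0.2, -0.7, -4.2]
width: 0.407
```

Run:
```python
from h import *
import pickle
c=shot('wrist'); pickle.dump(c,open('w2.pkl','wb')); save(c,'w2.png'); print(T_tool().round(4)); print(telemetry.get_obs()['ft_force'])
```

```text
[[ 2.000e-03 -1.000e+00  1.000e-04  5.300e-01]
 [-1.000e+00 -2.000e-03 -1.000e-04 -1.838e-01]
 [ 1.000e-04 -1.000e-04 -1.000e+00  2.006e-01]
 [ 0.000e+00  0.000e+00  0.000e+00  1.000e+00]]
[ 0.31484112 -0.56828802 -4.15409601]
```

View pics/w2.png

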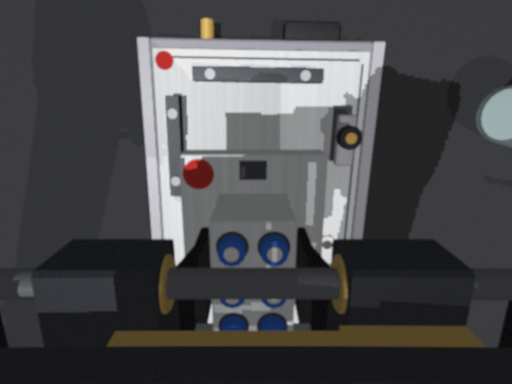

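Wrist view: end fence at about (193–323, 67–82), side fence at (166–185, 95–195), drawer dot at (164,60). The flange's back edge is at row 152 and its dot at (199,174). Now I'll measure the fence edges and the flange edge.

Run:
```python
from h import *
import pickle
c=pickle.load(open('w2.pkl','rb'))
g=cv2.cvtColor(c['img'],cv2.COLOR_RGB2GRAY).astype(int)
for u in(225,260,290,315): print('col',u,list(zip(range(60,90,1),g[60:90,u])))
for v in(100,125,140,165,185): print('row',v,list(zip(range(160,194),g[v,160:194])))
for u in(190,215,280,310): print('flange col',u,list(zip(range(145,162),g[145:162,u])))
```

```text
col 225 [(60, np.int64(229)), (61, np.int64(233)), (62, np.int64(233)), (63, np.int64(233)), (64, np.int64(229)), (65, np.int64(209)), (66, np.int64(158)), (67, np.int64(106)), (68, np.int64(100)), (69, np.int64(101)), (70, np.int64(103)), (71, np.int64(103)), (72, np.int64(104)), (73, np.int64(104)), (74, np.int64(106)), (75, np.int64(106)), (76, np.int64(106)), (77, np.int64(103)), (78, np.int64(100)), (79, np.int64(97)), (80, np.int64(93)), (81, np.int64(119)), (82, np.int64(172)), (83, np.int64(201)), (84, np.int64(211)), (85, np.int64(212)), (86, np.int64(212)), (87, np.int64(212)), (88, np.int64(212)), (89, np.int64(212))]
col 260 [(60, np.int64(219)), (61, np.int64(231)), (62, np.int64(231)), (63, np.int64(231)), (64, np.int64(227)), (65, np.int64(217)), (66, np.int64(199)), (67, np.int64(158)), (68, np.int64(112)), (69, np.int64(96)), (70, np.int64(95)), (71, np.int64(94)), (72, np.int64(88)), (73, np.int64(83)), (74, np.int64(82)), (75, np.int64(82)), (76, np.int64(84)), (77, np.int64(84)), (78, np.int64(85)), (79, np.int64(86)), (80, np.int64(81)), (81, np.int64(87)), (82, 
[... 6016 characters left out ...]
t64(132)), (148, np.int64(129)), (149, np.int64(117)), (150, np.int64(103)), (151, np.int64(95)), (152, np.int64(92)), (153, np.int64(95)), (154, np.int64(99)), (155, np.int64(104)), (156, np.int64(106)), (157, np.int64(107)), (158, np.int64(108)), (159, np.int64(108)), (160, np.int64(108)), (161, np.int64(107))]
flange col 310 [(145, np.int64(149)), (146, np.int64(149)), (147, np.int64(149)), (148, np.int64(143)), (149, np.int64(126)), (150, np.int64(106)), (151, np.int64(96)), (152, np.int64(93)), (153, np.int64(96)), (154, np.int64(99)), (155, np.int64(105)), (156, np.int64(106)), (157, np.int64(107)), (158, np.int64(107)), (159, np.int64(107)), (160, np.int64(108)), (161, np.int64(119))]
```

Run:
```python
from h import *
import pickle
c=pickle.load(open('w2.pkl','rb')); print('cam',c['T'][:3,3])
ang=lambda P:np.degrees(np.arctan2(*(np.polyfit(P[:,0],P[:,1],1)[0],1))) 
A=onplane(c,[(165,100),(166.8,125),(167.3,140),(168.9,165),(170,185)],.064); print('side outer',A[:,:2].round(4).tolist(),ang(A))
B=onplane(c,[(178.5,100),(179.4,125),(180.2,140)],.064); print('side inner top',B[:,:2].round(4).tolist())
B=onplane(c,[(186,100),(187,125)],.05); print('side inner foot',B[:,:2].round(4).tolist())
A=onplane(c,[(225,66),(260,67.3),(290,67.6),(315,68.3)],.064); print('end outer',A[:,:2].round(4).tolist(),ang(A[:,::-1]))
for z in(.064,.05):
  A=onplane(c,[(225,81.5),(260,82),(290,82.5),(315,83)],z); print('end inner',z,A[:,:2].round(4).tolist(),ang(A[:,::-1]))
A=onplane(c,[(190,154),(215,153.7),(280,153.9),(310,154.2)],.1954);print('flange back top',A[:,:2].round(4).tolist())
A=onplane(c,[(190,150),(215,150),(310,149.5)],.1774);print('flange back bot',A[:,:2].round(4).tolist())
hsv=cv2.cvtColor(c['img'],cv2.COLOR_RGB2HSV)
r=(((hsv[...,0]<8)|(hsv[...,0]>172))&(hsv[...,1]>150)).astype(np.uint8)
k,l,st,ce=cv2.connectedComponentsWithStats(r)
for i in range(1,k):
  if st[i,4]>30: print(ce[i],onplane(c,[ce[i]],.05).round(4),onplane(c,[ce[i]],.1954).round(4))
```

```text
cam [ 0.60618982 -0.18293545  0.36324717]
side outer [[0.6025, -0.1084], [0.5815, -0.1084], [0.5685, -0.108], [0.546, -0.1079], [0.5274, -0.1076]] -0.6479357771772176
side inner top [[0.6026, -0.1199], [0.5816, -0.1194], [0.5685, -0.1194]]
side inner foot [[0.6024, -0.1237], [0.5804, -0.1234]]
end outer [[0.6299, -0.1603], [0.629, -0.1895], [0.6288, -0.2145], [0.6283, -0.2354]] -57.36781867888391
end inner 0.064 [[0.6177, -0.16], [0.6174, -0.1896], [0.617, -0.2149], [0.6167, -0.236]] -57.39656832269832
end inner 0.05 [[0.6183, -0.1589], [0.6179, -0.1899], [0.6175, -0.2164], [0.6171, -0.2385]] -63.54062928901209
flange back top [[0.5781, -0.1518], [0.5783, -0.1643], [0.5782, -0.197], [0.5781, -0.2121]]
flange back bot [[0.5773, -0.1485], [0.5773, -0.1624], [0.5777, -0.2151]]
[163.93532338  59.82089552] [[ 0.6358 -0.1064  0.05  ]] [[ 0.6221 -0.1419  0.1954]]
[197.86602871 173.68899522] [[ 0.5349 -0.1313  0.05  ]] [[ 0.568  -0.1553  0.1954]]<stdin>:4: RankWarning: Polyfit may be poorly conditioned
<stdin>:4: RankWarning: Polyfit may be poorly conditioned
<stdin>:4: RankWarning: Polyfit may be poorly conditioned
```

Measurements agree. The drawer's yaw is about -0.7°, the fence corner is at (0.6185, -0.1203), and the block corner is at (0.578, -0.146); the dot confirms that. I'll go down with about 6 mm clearance to each fence.

>>> play_rows:
  targets:
    - [[-3, -6, 5, 0.2], [-8, -15, 15, 0.4], [-13, -24, 30, 0.6], [-17, -31, 48, 0.8], [-19, -35, 66, 0.8], [-19, -35, 82, 0.8], [-19, -35, 95, 0.8], [-19, -35, 105, 0.8], [-19, -35, 112, 0.8], [-19, -35, 117, 0.8], [-19, -35, 120, 0.8], [-19, -35, 122, 0.8], [-19, -35, 123, 0.8], [-19, -35, 123, 0.8], [-19, -35, 123, 0.8]]

```text
clock: 10.0
position: [0.5651, -0.1655, 0.0779]
eef_rot: [-0.702, 0.712, -0.0, 0.0]
ft_force: [-0.0, 0.3, -4.2]
width: 0.413
```

>>> play_rows:
  targets:
    - [[0, 0, 1, 0], [0, 0, 2, 0], [0, 0, 3, 0], [0, 0, 4, 0], [0, 0, 4, 0], [0, 0, 4, 0], [0, 0, 4, 0], [0, 0, 4, 0]]

```text
clock: 10.8
position: [0.5654, -0.1655, 0.0745]
eef_rot: [-0.702, 0.712, -0.001, 0.0]
ft_force: [-2.6, 0.4, 5.8]
width: 0.412
```

Seated on the plate: Fz changed by about 10 N. Now I'll slide into the corner in small steps.

>>> play_rows:
  targets:
    - [[-1, -1, 0, 0], [-2, -2, 0, 0], [-3, -3, 0, 0], [-4, -3.5, 0, 0], [-5, -4, 0, 0], [-6, -4.5, 0, 0], [-7, -5, 0, 0], [-7, -5, 0, 0], [-7, -5, 0, 0], [-7, -5, 0, 0]]

```text
clock: 11.8
position: [0.5699, -0.1606, 0.0745]
eef_rot: [-0.702, 0.712, -0.001, -0.001]
ft_force: [-3.4, -3.0, 6.7]
width: 0.411
```

>>> play_rows:
  targets:
    - [[0, -0.5, 0, 0], [0, -1, 0, 0], [0, -1.5, 0, 0], [0, -2, 0, 0], [0, -2, 0, 0], [0, -2, 0, 0]]

```text
clock: 12.4
position: [0.5698, -0.1607, 0.0745]
eef_rot: [-0.702, 0.712, 0.001, -0.002]
ft_force: [-9.2, -2.6, 12.1]
width: 0.411
```

>>> play_rows:
  targets:
    - [[-0.5, 0, 0, 0], [-1, 0, 0, 0], [-1.5, 0, 0, 0], [-2, 0, 0, 0], [-2, 0, 0, 0], [-2, 0, 0, 0]]

```text
clock: 13.0
position: [0.5699, -0.1603, 0.0746]
eef_rot: [-0.701, 0.713, -0.0, -0.003]
ft_force: [-9.1, -5.3, 10.9]
width: 0.412
```

>>> play_rows:
  targets:
    - [[-1, 0, 0, 0], [-2, 0, 0, 0], [-3, 0, 0, 0], [-3, 0, 0, 0], [-3, 0, 0, 0], [-3, 0, 0, 0]]

```text
clock: 13.6
position: [0.5699, -0.1574, 0.0745]
eef_rot: [-0.701, 0.713, -0.0, -0.003]
ft_force: [-9.7, -5.3, 11.1]
width: 0.413
```

Run:
```python
from h import *
import pickle
o=telemetry.get_obs(); print({k:np.round(o[k],3) for k in('ft_force','wrist_torque','position','eef_rot','joint_torque')})
c=shot('wrist'); pickle.dump(c,open('w3.pkl','wb')); save(c,'w3.png'); s=shot('scene'); d=shot('side'); pickle.dump((s,d),open('sd3.pkl','wb'))
f=lambda i,x,y,w,h:cv2.resize(i['img'][y:y+h,x:x+w],(400,300),interpolation=cv2.INTER_CUBIC)
cv2.imwrite('pics/w3all.png',np.vstack([np.hstack([f(c,120,0,256,192),f(c,60,0,128,96)]),np.hstack([f(s,180,105,120,90),f(d,250,120,120,90)])])[:,:,::-1])
```

```text
{'ft_force': array([-9.706, -5.349, 11.061]), 'wrist_torque': array([-0.853,  1.826,  0.   ]), 'position': array([ 0.57 , -0.157,  0.075]), 'eef_rot': array([-0.701,  0.713, -0.   , -0.003]), 'joint_torque': array([-4.5560e+00, -3.8381e+01, -8.9830e+00, -2.6767e+01, -1.6380e+00,
       -3.0400e+00, -3.0000e-03])}
```

View pics/w3.png

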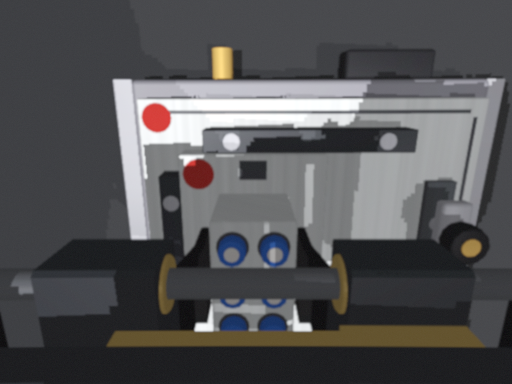

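View pics/w3all.png

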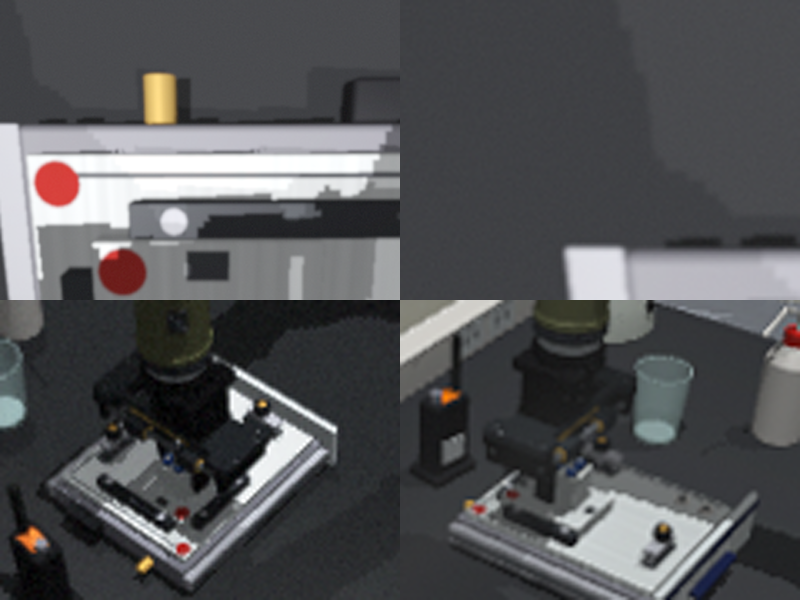

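Wrist view: the flange's back edge meets the end fence at row 152. Its left edge at about col 183 has almost reached the side fence at col 181. Fy is not rising yet (only friction while sliding), so I'll push further in y.

>>> play_rows:
  targets:
    - [[-0.5, 0, 0, 0], [-1, 0, 0, 0], [-1.5, 0, 0, 0], [-2, 0, 0, 0], [-2, 0, 0, 0], [-2, 0, 0, 0], [-2, 0, 0, 0]]

```text
clock: 14.45
position: [0.5699, -0.1574, 0.0746]
eef_rot: [-0.701, 0.713, -0.001, -0.004]
ft_force: [-8.7, -8.7, 11.5]
width: 0.409
```

>>> play_rows:
  targets:
    - [[-0.5, 0, 0, 0], [-1, 0, 0, 0], [-1.5, 0, 0, 0], [-2, 0, 0, 0], [-2, 0, 0, 0], [-2, 0, 0, 0], [-2, 0, 0, 0]]

```text
clock: 15.15
position: [0.57, -0.1573, 0.0747]
eef_rot: [-0.701, 0.713, -0.002, -0.004]
ft_force: [-8.6, -11.9, 10.7]
width: 0.411
```

Now stopped against the side fence with Fy rising. I'll add a little push in both directions, hold, and check.

>>> play_rows:
  targets:
    - [[-0.5, -0.5, 0, 0], [-1, -1, 0, 0], [-1.5, -1.5, 0, 0], [-1.5, -2, 0, 0], [-1.5, -2, 0, 0], [-1.5, -2, 0, 0], [-1.5, -2, 0, 0], [-1.5, -2, 0, 0], [-1.5, -2, 0, 0], [-1.5, -2, 0, 0]]

```text
clock: 16.15
position: [0.57, -0.1573, 0.0747]
eef_rot: [-0.7, 0.714, -0.001, -0.006]
ft_force: [-13.6, -13.9, 14.1]
width: 0.412
```

Run:
```python
from h import *
o=telemetry.get_obs(); T=T_tool(); print({k:np.round(o[k],3) for k in('ft_force','wrist_torque','position','joint_velocities')}, T.round(4))
c=shot('wrist'); import pickle; pickle.dump(c,open('w4.pkl','wb'))
big=cv2.resize(c['img'][95:240,130:430],(800,387),interpolation=cv2.INTER_CUBIC)
cv2.imwrite('pics/w4.png',cv2.convertScaleAbs(big,alpha=1.4,beta=20)[:,:,::-1])
hsv=cv2.cvtColor(c['img'],cv2.COLOR_RGB2HSV)
r=(((hsv[...,0]<8)|(hsv[...,0]>172))&(hsv[...,1]>150)).astype(np.uint8)
k,l,st,ce=cv2.connectedComponentsWithStats(r)
for i in range(1,k):
  if st[i,4]>30: print(ce[i],onplane(c,[ce[i]],.05).round(4),onplane(c,[ce[i]],.068).round(4))
```

```text
{'ft_force': array([-13.573, -13.89 ,  14.064]), 'wrist_torque': array([-2.566,  2.763,  0.1  ]), 'position': array([ 0.57 , -0.157,  0.075]), 'joint_velocities': array([-0.001,  0.   , -0.002,  0.   ,  0.   ,  0.001, -0.001])} [[-0.0189 -0.9998 -0.0074  0.57  ]
 [-0.9998  0.019  -0.011  -0.1573]
 [ 0.0111  0.0072 -0.9999  0.0747]
 [ 0.      0.      0.      1.    ]]
[155.47406082 117.61359571] [[ 0.6355 -0.1061  0.05  ]] [[ 0.6367 -0.111   0.068 ]]
[197.77324633 174.02446982] [[ 0.6039 -0.1268  0.05  ]] [[ 0.608  -0.1297  0.068 ]]
```

View pics/w4.png

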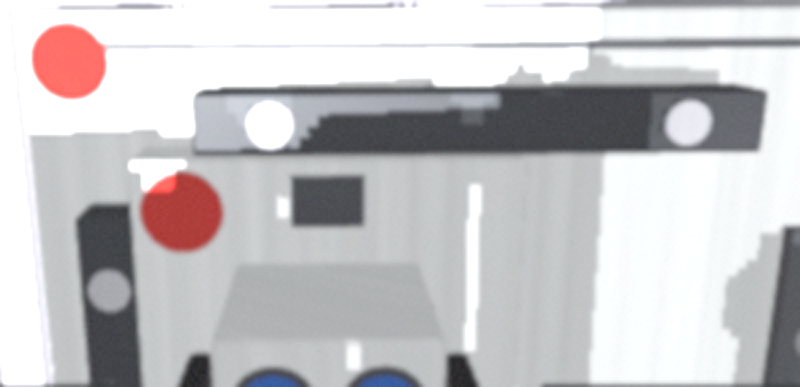

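The flange is flush with both fences; block dot at (0.608, -0.130), 10 mm inside the corner. I'll add a touch more down-force for flatness, hold, and check.

>>> play_rows:
  targets:
    - [[0, 0, 0.5, 0], [0, 0, 1, 0], [0, 0, 1, 0], [0, 0, 1, 0], [0, 0, 1, 0], [0, 0, 1, 0], [0, 0, 1, 0], [0, 0, 1, 0], [0, 0, 1, 0], [0, 0, 1, 0]]

```text
clock: 17.2
position: [0.5701, -0.1573, 0.0746]
eef_rot: [-0.7, 0.714, -0.001, -0.007]
ft_force: [-16.0, -12.5, 18.9]
width: 0.414
```

Steady, with good force on both fences and downward. Handing in.

```bash
python3 -c "
from cell import env,telemetry
print(env.close_job()); o=telemetry.get_obs(); print(o['clock'],o['ft_force'],o['position'],o['width'])"
```

```text
the job is handed in; nothing more can be done
None
the job is handed in; nothing more can be done
```

The vial block is on the cold plate, red dot to red dot, pressed into the corner against both dark fences. The gripper is still holding it there. I handed the job in at about 17 s of the 51 s allowed; handing in gives no verdict.

- **Force:** the arm pushes with about 16 N towards the end fence, 12.5 N towards the side fence and 19 N downwards, with the grip set to 40 N. Some of the sideways push goes into friction, which I measured at up to 5 N, so each fence gets somewhat less than those figures.
- **Stillness:** the position held to 0.1 mm over the final pushes.
- **Corner:** the block stopped within about 1 mm of where I had measured the fences. In the last close-up the flange looked flush with both fences.
- **Squareness:** the tool's turn differs from my estimate of the drawer's by about 0.4° (0.007 rad), within the 0.03 limit.
- **Flatness:** the tool leans about 0.015 rad under the push. The block's own tilt was not measured separately; the gripper height matches the block resting on the plate.
- **Rest of the bench:** the arm stayed clear of everything else by plan, and no unexpected forces appeared. I did not re-measure the other items at the end.

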